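Date-stamp two faces of a medicine carton

TASK

Date the white medicine carton on the spring stamp that is fixed to the counter: with the carton upright, press the green-framed panel on its broad side squarely and centrally onto the red stamp pad until the pad is pushed fully home and keep it there for half a second, then back off, turn the carton and do the same with the blue-framed panel on its narrow end. After that set the carton down upright, without dropping it, in the empty half of the blue tray. Leave everything else where it stands.

Things in the scene. Friction and masses are not known exactly. Their poses are not given: they have to be found in the camera images.
- carton: white carton standing upright, 100 mm (its x) by 60 mm (its y) by 120 mm high, 0.25 kg or so; origin in the centre of its underside, z up. The broad face at +y has the green-framed panel, the narrow end at +x the blue-framed one; a tab of each colour runs up that face and over the edge of the top, so it shows from above.
- green_panel (a point): centre of the green-framed panel (60 x 52 mm) on the carton's broad +y face, at (0, 30, 34) mm in the carton's frame; axes of the carton
- blue_panel (a point): centre of the blue-framed panel (54 x 52 mm) on the carton's narrow +x face, at (50, 0, 34) mm in the carton's frame; axes of the carton
- stamp: spring stamp: black housing 75 x 60 mm, its top 54 mm above the counter, on a bent steel bracket 100 mm wide, fixed to the counter. Origin on the counter right below the front of the released pad. Its +x points from the pad into the housing (a face is pressed along +x); the housing begins 38 mm and the bracket's 5 mm foot 10 mm behind the origin; all of it is below 56 mm
- pad_face (a point): centre of the front face of the red stamp pad, 32 mm wide and 26 mm high, 34 mm above the counter; it moves with the pad; axes of the stamp
- stamp_pad (a joint): how far the pad is pushed in along the stamp's +x, m: 0 released, 0.012 against its stop (about 7 N); springs back
- tray: blue tray fixed to the counter, 180 mm (its x) by 240 mm (its y), walls 25 mm high and 5 mm thick, floor 5 mm thick; a 20 mm high divider along its x halves it into two compartments of 170 x 113 mm; origin under its centre
- tray_free (a point): centre of the floor of the tray's empty compartment, at (0, -58, 5) mm in the tray's frame; axes of the tray
- pill_bottle: small white jar with a red label, 44 mm across, 85 mm tall, standing in the other half of the tray; origin under its centre
- syrup_bottle: amber bottle with black cap, 52 mm across, 150 mm tall, standing on the counter; origin under its centre
- tape_roll: white roll, 72 mm across, 22 mm high, lying flat; origin under its centre
- small_box: small white and green carton, 90 x 55 x 35 mm high, lying flat; origin under its centre
- mug: white mug, 80 mm across, 90 mm tall; origin under its centre, handle to its +y
- dog: brown pottery dog on four legs, about 165 mm long, 120 mm tall; origin on the counter between its feet, nose to its +x

How it is judged:
By the outcome, as a careful person would: the job done as asked, in the order asked, and still so for the second after the job is handed in, with the robot touching nothing.
It also fails if it takes over 67 s, if anything falls off the work surface, if the arm or the gripper's body presses on something with over 40 N, if the wrist force passes 120 N, or if a joint passes its speed limit or range.

ROBOT

A 6-joint arm with a two-finger parallel gripper is mounted at the origin on the work surface. World frame = base frame: x ahead of the robot, y to its left, z up, the work surface at z = 0. Lengths are in m, angles in rad, forces in N, time in s.
With the tool pointing down it reaches from about 0.375 to 0.9 m from the base axis. Payload 3.1 kg.
Tool frame: the origin (TCP) lies between the finger pads; the fingertips stand 8 mm ahead of it and the grasp point (between the pads) lies 11 mm behind it; z points along the fingers, y is the line along which they close (so a half turn about z gives the same grasp; the last joint's range is limited). The gripper opens to 87 mm and grips with 3 to 60 N. Pads are 19 mm wide; open, the fingers measure 117 mm over their backs; the gripper's body (75 mm by 190 mm) begins 51 mm behind the grasp point.
Start: joints at [-0.178, 0.527, 1.433, -0, 1.181, -0.178], TCP at [0.625, 0, 0.193] pointing down, gripper open.
Joint ranges: [-3.08, 3.08], [-0.75, 2.2], [0.22, 2.44], [-1.43, 4.57], [0, 2.65], [-2.85, 2.85]. Speed limits (rad/s): [2.79, 2.79, 3.14, 3.14, 3.14, 3.14].

INTERFACE

Orientations are given as a unit quaternion [x, y, z, w].
In Python, from rig import robot gives the robot as it stands.
- The arm moves only by the tool move_arm, never from a script. Its argument "motion" is text: rows parted by semicolons, each of 5 numbers parted by spaces: the opening, from -1 (shut) to 1 (fully open), then the shift along the tool's x, y, z normalised to -1 to 1, where 1 is 0.2 m, then the turn about the tool's z normalised to -1 to 1, where 1 is pi rad. A call has 1 to 12 rows; each row is the pose to reach, as a shift and turn from the pose commanded when the call began, along the tool's axes at that moment, turning the shorter way round; what a row does not reach only later rows make up. A row lasts 1/12 s, in which the tool goes at most 41.7 mm and 7.16 degrees, less where a joint would pass 70% of its speed; a pose out of reach is approached as far as the arm can. A call with a number of a shift or a turn outside -1 to 1 is refused whole. A call with a gripper value outside its range is refused whole. The fingers move at their own pace and stop on an object; "newtons" is the grip in N (left out, the last holds). Time passes only in rows, so rows that repeat a pose let the fingers close. It gives the time, the measured TCP pose, the force, the opening and the grip force at its end, in the units of the state.
- robot.get_obs(): the state, without advancing time (a new reading comes with each control period).
- robot.camera(name): name is "scene" or "side" or "wrist"; returns (picture, depth): 400x640x3 uint8, red, green, blue; 400x640 float32, m along the optical axis (not along the pixel's ray), 0 where there is no reading.
- robot.camera_model(name): a dict with "mtx" (3x3 intrinsics, pixels), "D" ([k1, k2, p1, p2, k3] as OpenCV has them; the pictures are not rectified), "position" and "attitude" of the camera in the world. Camera axes: x right, y down, z forward; pixel columns grow to the right and rows downward; lengths in m; the calibration is good to about 2 mm. A picture is of the moment at which its call begins: read the wrist's pose just before it. camera_model takes no time and is no camera call; for the wrist camera it gives the pose at the moment of the call.
- robot.hand_in(): hands the job in; it is judged then, once.
The state is a dict: "time": time; "q": joint angles; "joint_velocities": joint speeds; "joint_torque": joint torques, N m; "position": TCP position; "tool_rot": TCP orientation; "ft_force": force on the tool from outside, world axes, zero at the start; "moment": the same for the moment, N m; "grip_width": finger opening in m; "grip_force": force on a finger pad.
Only numpy, scipy, OpenCV 4.12 (cv2) and the standard library are available. Lean on these libraries where they do the work, as an engineer would, in place of code of your own. Each camera call takes 0.05 s, during which the arm holds its last target. There are 200 camera calls.

## Working session

There is one attempt and no reset: what is moved stays moved. The work goes in short steps, Python scripts to look and compute and a tool call to move; the robot and the scene stay as the last step left them, time stands still between calls to the robot, and variables do not carry over. Pictures are saved under pics/ and viewed, at most 10 in all, crops included, and the job is handed in when it is done.

Besides the shell and the picture viewer there is one more tool, called after "Request:" as name(argument=value, ...) on one line, values as JSON. move_arm: Moves the arm, as the interface text tells. Its arguments: {"type":"object","properties":{"motion":{"type":"string"},"newtons":{"type":"number"}},"required":["motion"]}

```bash
mkdir -p pics; cat > h.py <<'E'
import numpy as np, cv2
from scipy.spatial.transform import Rotation as R
from rig import robot
def rot(a):
    a=np.array(a,float); return a if a.shape==(3,3) else R.from_quat(a).as_matrix()
def grab(n):
    m=robot.camera_model(n); p,d=robot.camera(n); return p,d,m
def cloud(d,m):
    v,u=np.indices(d.shape); uv=np.stack([u,v],-1).reshape(-1,1,2).astype(np.float64)
    n=cv2.undistortPoints(uv,np.array(m["mtx"],float),np.array(m["D"],float)).reshape(*d.shape,2)
    c=np.dstack([n*d[...,None],d]); w=c@rot(m["attitude"]).T+np.array(m["position"])
    w[d<=0]=np.nan; return w
E
python3 - <<'E'
from h import *
print(robot.get_obs())
for n in ["scene","side","wrist"]:
    p,d,m=grab(n); print(n,m["position"],m["attitude"]); cv2.imwrite(f"pics/{n}0.png",p[...,::-1]); np.savez(f"{n}0.npz",p=p,d=d,w=cloud(d,m))
a=np.vstack([cv2.imread(f"pics/{n}0.png") for n in ["scene","side"]])
E
```

```text
{'time': 0.0, 'q': array([-1.78463188e-01,  5.28458794e-01,  1.43390995e+00,  2.02937542e-05,
        1.18139824e+00, -1.78472063e-01]), 'joint_velocities': array([-0.00014316, -0.00062765, -0.00133224, -0.00283801, -0.00077278,
       -0.00091912]), 'joint_torque': array([-5.45745443e-04, -4.40045428e+01, -1.76593530e+01,  6.32597599e-02,
        5.83207863e-02, -1.53719384e-04]), 'position': array([6.24199950e-01, 2.03174381e-04, 1.92173808e-01]), 'tool_rot': array([ 7.07105957e-01,  7.07106770e-01, -6.12357220e-04, -8.98353373e-04]), 'ft_force': array([ 1.42261987, -0.72270082, -0.58933427]), 'moment': array([-0.00936942,  0.0428769 , -0.05279088]), 'grip_force': 0.0, 'grip_width': 0.08715217433410713}
scene [1.26538926 0.60010333 1.31636796] [ 0.39797667  0.86049458 -0.2901513  -0.13029148]
side [ 0.44126631 -0.84838046  0.83241828] [ 0.90904192 -0.0562802   0.02987481 -0.41180435]
wrist [0.62544378 0.07942686 0.38382256] [ 9.89215107e-01  1.15653500e-04 -6.55572610e-04  1.46468523e-01]
```

View pics/scene0.png

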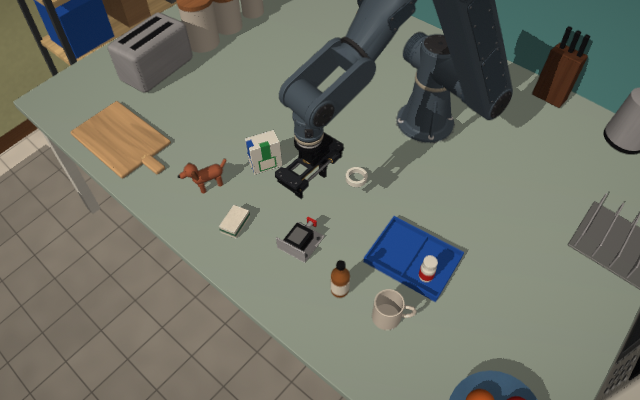

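View pics/side0.png

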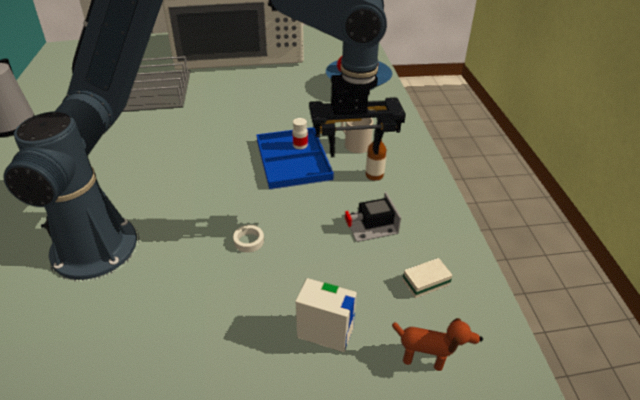

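The scene picture shows the carton at (265,150), the stamp at (300,240) with its red pad at (312,222), and the tray at (412,258) with its left half empty. In the side picture they are at (325,315), (375,215) with pad (350,217), and (295,157). Next I measure them from the clouds.

```bash
cat > meas.py <<'E'
from h import *
def masks(p):
    h=cv2.cvtColor(p,cv2.COLOR_RGB2HSV); H,S,V=[h[...,i].astype(int) for i in range(3)]
    return dict(green=(H>50)&(H<80)&(S>150)&(V>60),blue=(H>108)&(H<125)&(S>150)&(V>50),red=((H<5)|(H>175))&(S>190)&(V>100),white=(S<50)&(V>150),dark=(V<60))
def rect(q):
    r=cv2.minAreaRect((q[:,:2]*1000).astype(np.float32)); return np.round(r[0],1),np.round(r[1],1),round(r[2],2)
E
python3 - <<'E'
from meas import *
for n in ["scene","side"]:
    f=np.load(n+"0.npz"); p,w=f["p"],f["w"]; M=masks(p); X,Y,Z=w[...,0],w[...,1],w[...,2]
    bx={"scene":(235,125,285,178),"side":(290,270,362,352)}[n]
    sb={"scene":(272,210,325,265),"side":(338,190,405,245)}[n]
    tb={"scene":(355,205,470,305),"side":(250,120,340,195)}[n]
    def inb(b):
        k=np.zeros(X.shape,bool); k[b[1]:b[3],b[0]:b[2]]=1; return k
    def rep(t,k):
        q=w[k&np.isfinite(Z)]
        if len(q)>8: print(n,t,len(q),np.round(np.median(q,0),4),"z",np.round(np.percentile(q[:,2],[2,98]),3),rect(q))
    k=inb(bx); rep("carton top",k&(Z>.115)&(Z<.126)); rep("carton all",k&(Z>.02))
    rep("green top",k&M["green"]&(Z>.115)); rep("blue top",k&M["blue"]&(Z>.115)); rep("green face",k&M["green"]&(Z<.112)); rep("blue face",k&M["blue"]&(Z<.112))
    k=inb(sb); rep("pad",k&M["red"]); rep("housing top",k&(Z>.049)&(Z<.06)); rep("stamp all",k&(Z>.008))
    k=inb(tb); rep("tray",k&M["blue"]); rep("rim",k&(Z>.022)&(Z<.029)&M["blue"]); rep("jar",k&(Z>.045)&(Z<.1))
    rep("counter",(np.abs(X-.5)<.05)&(np.abs(Y+.02)<.06)&(Z<.03))
E
python3 - <<'E'
import cv2
a=cv2.imread("pics/scene0.png"); b=cv2.imread("pics/side0.png")
c=[cv2.resize(x,(400,300),interpolation=cv2.INTER_CUBIC) for x in (a[115:190,220:320],b[260:365,280:420],a[200:275,255:355],b[180:255,325:425])]
cv2.imwrite("pics/crop1.png",cv2.vconcat([cv2.hconcat(c[:2]),cv2.hconcat(c[2:])]))
E
```

```text
scene carton top 416 [ 0.527  -0.2981  0.1201] z [0.115 0.125] (array([ 525.6, -299.4]), array([ 66.7, 101.3]), 61.18)
scene carton all 1194 [ 0.5408 -0.2816  0.1075] z [0.024 0.335] (array([ 598.1, -160.4]), array([379.5, 102. ]), 62.57)
scene green top 30 [ 0.5381 -0.2761  0.121 ] z [0.116 0.126] (array([ 536.1, -277.6]), array([18.1, 25.7]), 60.72)
scene blue top 30 [ 0.5628 -0.3157  0.121 ] z [0.117 0.126] (array([ 563.6, -316.8]), array([31.4, 18.3]), 63.61)
scene green face 96 [ 0.5397 -0.2742  0.0848] z [0.034 0.111] (array([ 544.8, -275.4]), array([19.8, 41.4]), 78.26)
scene blue face 9 [ 0.5721 -0.3183  0.0896] z [0.075 0.11 ] (array([ 570.7, -321.2]), array([13.7,  1.2]), 63.73)
scene pad 31 [ 0.6204 -0.0027  0.0437] z [0.027 0.051] (array([621.2,  -6.2]), array([11.2, 29.6]), 20.24)
scene housing top 475 [0.697  0.0056 0.0542] z [0.049 0.059] (array([6.767e+02, 5.000e-01]), array([119.7,  97.4]), 10.6)
scene stamp all 909 [0.7008 0.0091 0.05  ] z [0.009 0.06 ] (array([670.9, -16.1]), array([138.6, 135.4]), 9.0)
scene tray 4109 [0.5072 0.2878 0.006 ] z [-0.001  0.027] (arra
[... 1038 characters left out ...]
, array([ 5.9, 32.9]), 7.25)
side housing top 629 [ 0.6923 -0.0041  0.0543] z [0.049 0.058] (array([686.5, -13.1]), array([122.7,  95.9]), 24.92)
side stamp all 1240 [ 0.6864 -0.0185  0.0493] z [0.009 0.057] (array([673.4,  -2.8]), array([119.2, 101.7]), 8.53)
side tray 1723 [0.5003 0.2862 0.0076] z [0.002 0.027] (array([519.4, 189.7]), array([179.7, 460. ]), 6.14)
side rim 247 [0.4946 0.272  0.0249] z [0.022 0.028] (array([508.4, 292.1]), array([179.7, 248.4]), 6.14)
side jar 256 [0.5346 0.3416 0.0719] z [0.046 0.092] (array([535.8, 347.4]), array([36.3, 42.3]), 89.4)
side counter 1443 [ 5.002e-01 -2.350e-02  2.000e-04] z [-0.003  0.003] (array([500. , -19.9]), array([119.7,  99.9]), 89.97)
```

View pics/crop1.png

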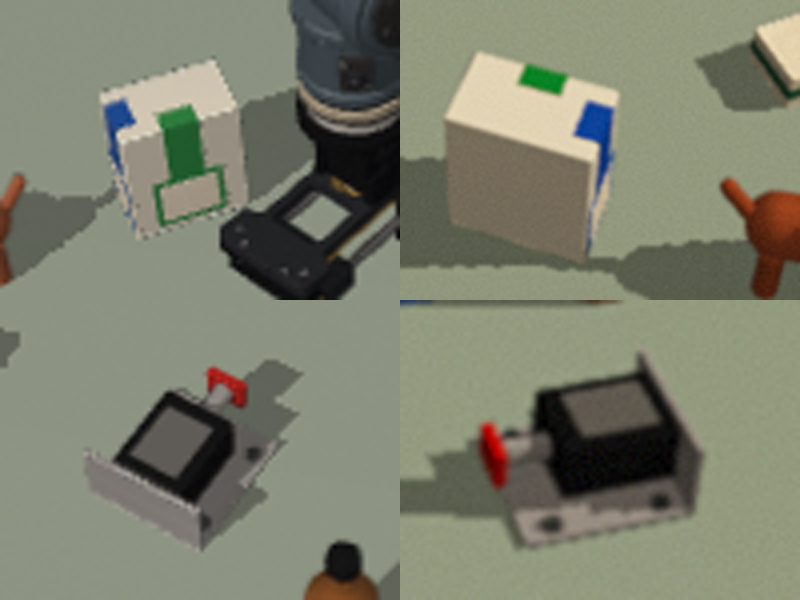

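The crop confirms that the green panel faces about +62° and the blue end about -28°. The pad points towards the robot. My last measurement before moving is the stamp in the wrist image, plus the tall obstacles.

```bash
python3 - <<'E'
from meas import *
f=np.load("wrist0.npz"); p,w=f["p"],f["w"]; Z=w[...,2]; M=masks(p)
near=(np.abs(w[...,0]-.67)<.1)&(np.abs(w[...,1])<.09)
def rep(t,k):
    q=w[k&np.isfinite(Z)]
    if len(q)>8: print(t,len(q),np.round(np.median(q,0),4),np.round(np.percentile(q,[1,99],axis=0),3).tolist(),rect(q))
rep("pad",near&M["red"]&(Z>.01)); rep("top",near&(Z>.050)&(Z<.058)&~M["red"]&(w[...,0]>.65)); rep("foot",near&(Z>.0035)&(Z<.007)); rep("all",near&(Z>.01)&(Z<.06))
cv2.imwrite("pics/wrist0b.png",p[...,::-1])
for n in ["scene","side"]:
    f=np.load(n+"0.npz"); w=f["w"]; Z=w[...,2]; p=f["p"]
    b={"scene":(325,258,355,300),"side":(362,140,390,182)}[n]; k=np.zeros(Z.shape,bool); k[b[1]:b[3],b[0]:b[2]]=1
    rep(n+" syrup",k&(Z>.03)&(Z<.16))
    b={"scene":(178,158,230,195),"side":(388,315,485,370)}[n]; k=np.zeros(Z.shape,bool); k[b[1]:b[3],b[0]:b[2]]=1
    rep(n+" dog",k&(Z>.03)&(Z<.16))
E
```

```text
pad 245 [ 0.62   -0.0063  0.0469] [[0.615, -0.023, 0.03], [0.625, 0.007, 0.048]] (array([620.3,  -8.4]), array([ 7.5, 31.6]), 8.56)
top 5243 [0.6957 0.0044 0.0545] [[0.654, -0.032, 0.051], [0.738, 0.049, 0.057]] (array([694.8,   2.7]), array([81.7, 99.5]), 8.27)
foot 3184 [0.6528 0.0273 0.005 ] [[0.623, -0.053, 0.004], [0.726, 0.054, 0.007]] (array([6.79e+02, 2.00e-01]), array([106.5, 100.6]), 8.42)
all 6948 [0.6919 0.0036 0.0541] [[0.618, -0.038, 0.016], [0.738, 0.054, 0.057]] (array([ 6.757e+02, -3.000e-01]), array([120.2,  99.8]), 8.27)
scene syrup 509 [0.74   0.2035 0.0964] [[0.712, 0.175, 0.032], [0.756, 0.222, 0.152]] (array([733.7, 199.5]), array([45. , 50.6]), 41.24)
scene dog 653 [ 0.7302 -0.3713  0.0754] [[0.648, -0.412, 0.032], [0.787, -0.346, 0.122]] (array([ 720.8, -376.1]), array([ 59.3, 157.3]), 60.78)
side syrup 508 [0.7229 0.173  0.0685] [[0.7, 0.163, 0.03], [0.75, 0.313, 0.116]] (array([721.8, 241.5]), array([ 52.5, 163.2]), 4.36)
side dog 1984 [ 0.7189 -0.3956  0.0761] [[0.645, -0.424, 0.034], [0.784, -0.357, 0.122]] (array([ 715.9, -383.9]), array([ 61.3, 162.2]), 61.79)
```

View pics/wrist0.png

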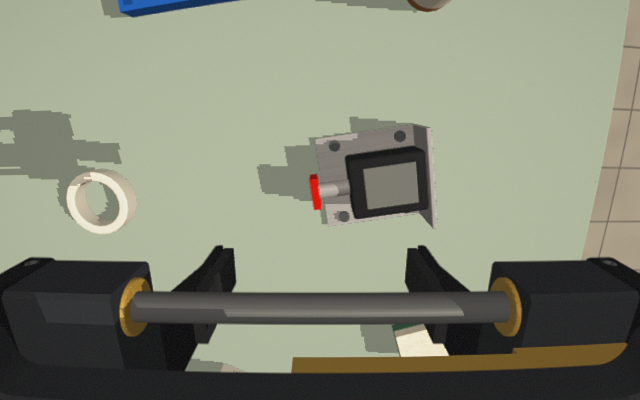

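The wrist picture shows the stamp at (375,185), its pad at (316,192) and the tape roll at (100,200). All three sources agree on the stamp: origin about (0.6165, -0.009), axis 8.3°. The carton is at about (0.525, -0.301) with its y axis at 62°. Now I move over to it.

Request:
move_arm(motion="1 -1 -0.23 -0.3 -0.344; 1 -1 -0.23 -0.3 -0.344; 1 -1 -0.23 -0.3 -0.344; 1 -1 -0.23 -0.3 -0.344; 1 -1 -0.23 -0.3 -0.344; 1 -1 -0.23 -0.3 -0.344; 1 -1 -0.23 -0.3 -0.344; 1 -1 -0.23 -0.3 -0.344; 1 -1 -0.23 -0.3 -0.344; 1 -1 -0.23 -0.3 -0.344")

```text
time: 0.98
position: [0.5786, -0.2002, 0.2528]
tool_rot: [0.242, 0.97, 0.0, -0.0]
ft_force: [0.3, 1.0, 0.3]
grip_width: 0.0873
grip_force: 0.0
```

Request:
move_arm(motion="1 -0.3 -0.57 0 0; 1 -0.3 -0.57 0 0; 1 -0.3 -0.57 0 0; 1 -0.3 -0.57 0 0; 1 -0.3 -0.57 0 0; 1 -0.3 -0.57 0 0")

```text
time: 1.48
position: [0.5778, -0.3283, 0.2524]
tool_rot: [0.244, 0.97, 0.001, -0.001]
ft_force: [-0.1, 0.7, 0.5]
grip_width: 0.087
grip_force: 0.0
```

```bash
cat >> meas.py <<'E'
def pose():
    o=robot.get_obs(); r=rot(o["tool_rot"]); y=r[:,1]
    print("t",round(o["time"],2),"tcp",np.round(o["position"],4),"phi",round(np.degrees(np.arctan2(y[1],y[0])),2),"F",np.round(o["ft_force"],1),"w",round(o["grip_width"],4),"g",round(o["grip_force"],1),"zdir",np.round(r[:,2],3)); return o,r
E
python3 - <<'E'
from meas import *
o,r=pose(); p,d,m=grab("wrist"); w=cloud(d,m); Z=w[...,2]; cv2.imwrite("pics/w1.png",p[...,::-1])
k=(np.hypot(w[...,0]-.525,w[...,1]+.301)<.08)&(Z>.112)&(Z<.128); M=masks(p)
q=w[k]; c,s,a=rect(q); print("top",len(q),np.median(q[:,2]),c,s,a)
for n in("green","blue"): print(n,np.round(w[k&M[n]].mean(0),4))
e=np.r_[c/1000,0.12]-o["position"]; print("shift to centre in tool axes",np.round(r.T@e,4))
E
```

```text
t 1.48 tcp [ 0.5778 -0.3283  0.2524] phi 61.78 F [-0.1  0.7  0.5] w 0.087 g 0.0 zdir [-0.001  0.002 -1.   ]
top 7377 0.12003009862350045 [ 526.3 -301.7] [ 59.8 100.5] 63.39
green [ 0.5357 -0.2822  0.1205]
blue [ 0.5639 -0.3153  0.1208]
shift to centre in tool axes [ 0.0577 -0.0011  0.1325]
```

The top measures 59.8 x 100.5 mm at z 0.120, centred at (0.526, -0.302) and turned 63.4°, which matches the given size. Next: centre, descend and grip.

Request:
move_arm(motion="1 0.288 -0.005 0 -0.009; 1 0.288 -0.005 0 -0.009; 1 0.288 -0.005 0 -0.009; 1 0.288 -0.005 0.2 -0.009; 1 0.288 -0.005 0.4 -0.009; 1 0.288 -0.005 0.6 -0.009; 1 0.288 -0.005 0.75 -0.009; 1 0.288 -0.005 0.86 -0.009; 1 0.288 -0.005 0.93 -0.009; 1 0.288 -0.005 0.93 -0.009; 1 0.288 -0.005 0.93 -0.009")

```text
time: 2.45
position: [0.5276, -0.3016, 0.0668]
tool_rot: [0.228, 0.974, 0.0, -0.0]
ft_force: [0.7, 0.0, -0.1]
grip_width: 0.0867
grip_force: 0.0
```

Request:
move_arm(motion="-1 0 0 0 0; -1 0 0 0 0; -1 0 0 0 0; -1 0 0 0 0; -1 0 0 0 0; -1 0 0 0 0; -1 0 0 0 0; -1 0 0 0 0; -1 0 0 0 0; -1 0 0 0 0", newtons=50)

```text
time: 3.28
position: [0.5273, -0.3028, 0.0679]
tool_rot: [0.229, 0.973, -0.0, 0.001]
ft_force: [0.1, 0.9, 5.8]
grip_width: 0.0596
grip_force: 50.0
```

```bash
python3 -c "
from meas import *
pose()"
```

```text
t 3.28 tcp [ 0.5273 -0.3028  0.0679] phi 63.53 F [0.1 0.9 5.8] w 0.0596 g 50.0 zdir [ 0.001 -0.001 -1.   ]
```

Grip is firm at 59.6 mm and 50 N. Now I lift and carry it towards the stamp, turning +55° about the tool's z.

Request:
move_arm(motion="-1 0 0 -0.1 0; -1 0 0 -0.25 0; -1 0 0 -0.4 0; -1 0.06 0.17 -0.45 0.077; -1 0.12 0.34 -0.45 0.154; -1 0.18 0.51 -0.45 0.23; -1 0.24 0.675 -0.45 0.307; -1 0.24 0.675 -0.45 0.307; -1 0.24 0.675 -0.45 0.307; -1 0.24 0.675 -0.45 0.307; -1 0.24 0.675 -0.45 0.307; -1 0.24 0.675 -0.45 0.307")

```text
time: 4.28
position: [0.5433, -0.1598, 0.1561]
tool_rot: [0.655, 0.756, -0.0, -0.001]
ft_force: [-0.4, -0.1, -3.3]
grip_width: 0.0593
grip_force: 50.0
```

```bash
cat >> meas.py <<'E'
A=np.radians(8.3); O=np.array([.6165,-.0089]); ux=np.array([np.cos(A),np.sin(A)]); uy=np.array([-ux[1],ux[0]])
def to(o,r,along,lat,z):  # tool-axes shift (units of 0.2 m) taking the TCP to stamp-frame along/lat, height z
    t=np.r_[O+along*ux+lat*uy,z]; return np.round(r.T@(t-o["position"])/.2,3)
def where(o):
    e=o["position"][:2]-O; print("stamp frame along/lat mm",np.round([1000*e@ux,1000*e@uy],1))
E
python3 - <<'E'
from meas import *
o,r=pose(); where(o)
print("pre-green high",to(o,r,-.060,-.0014,.158))
E
```

```text
t 4.28 tcp [ 0.5433 -0.1598  0.1561] phi 8.22 F [-0.4 -0.1 -3.3] w 0.0593 g 50.0 zdir [-0.002  0.001 -1.   ]
stamp frame along/lat mm [ -94.2 -138.8]
pre-green high [ 0.687  0.17  -0.009]
```

Request:
move_arm(motion="-1 0.2 0.05 0 0; -1 0.4 0.1 0 0; -1 0.6 0.15 0 0; -1 0.687 0.17 0 0; -1 0.687 0.17 0 0; -1 0.687 0.17 0.1 0; -1 0.687 0.17 0.2 0; -1 0.687 0.17 0.3 0; -1 0.687 0.17 0.37 0; -1 0.687 0.17 0.37 0; -1 0.687 0.17 0.37 0")

```text
time: 5.2
position: [0.5571, -0.0202, 0.0822]
tool_rot: [0.654, 0.756, -0.001, -0.001]
ft_force: [-1.0, 0.3, -3.3]
grip_width: 0.0596
grip_force: 50.0
```

```bash
cat >> meas.py <<'E'
def carton(tag):
    o,r=pose(); where(o); P=[]
    for n in ["scene","side"]:
        p,d,m=grab(n); w=cloud(d,m); cv2.imwrite(f"pics/{tag}_{n}.png",p[...,::-1]); np.savez(f"{tag}_{n}.npz",p=p,w=w)
        L=(w-o["position"])@r; M=masks(p)   # tool frame
        box=(np.abs(L[...,0])<.06)&(np.abs(L[...,1])<.037)&(L[...,2]>-.06)&(L[...,2]<.075)
        for c in("white","green","blue"):
            q=L[box&M[c]]*1000
            if len(q)>5: print(n,c,len(q),"tool-frame pct2/50/98",np.round(np.percentile(q,[2,50,98],axis=0),1).tolist())
    return o,r
E
python3 - <<'E'
from meas import *
o,r=carton("g"); print("contact",to(o,r,-.030,-.0014,.0745),"pressed",to(o,r,-.018,-.0014,.0745))
a=cv2.imread("pics/g_scene.png")[150:280,210:380]; b=cv2.imread("pics/g_side.png")[120:270,270:440]
cv2.imwrite("pics/g.png",cv2.hconcat([cv2.resize(x,(400,330)) for x in(a,b)]))
E
```

```text
t 5.2 tcp [ 0.5571 -0.0202  0.0822] phi 8.31 F [-1.   0.3 -3.3] w 0.0596 g 50.0 zdir [-0.003  0.    -1.   ]
stamp frame along/lat mm [-60.4  -2.6]
scene white 393 tool-frame pct2/50/98 [[-43.9, -25.5, -53.8], [22.7, 29.7, 16.5], [53.4, 33.4, 64.5]]
scene green 33 tool-frame pct2/50/98 [[-7.4, 25.6, -45.2], [7.3, 30.0, -6.2], [19.7, 33.1, 25.3]]
side white 72 tool-frame pct2/50/98 [[-50.2, -24.9, -55.9], [-34.3, 13.9, -52.9], [-23.0, 30.3, 63.8]]
side green 44 tool-frame pct2/50/98 [[-9.8, 15.0, -57.2], [2.5, 21.7, -54.3], [12.9, 28.5, -51.8]]
side blue 173 tool-frame pct2/50/98 [[-51.6, -13.5, -55.8], [-48.7, 0.7, -28.8], [-33.5, 12.4, 7.7]]
contact [0.006 0.152 0.038] pressed [0.006 0.212 0.038]
```

View pics/g.png

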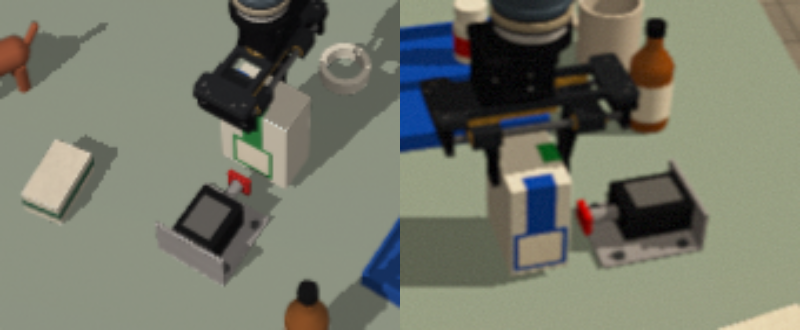

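The carton hangs straight in front of the pad; in the crop the pad is at (240,183) left and (585,217) right. It sits about 1.5 mm off centre along tool x, which I've allowed for. Now lower to 6.5 mm clearance over the foot and press slowly.

Request:
move_arm(motion="-1 0.005 0 0.038 0; -1 0.005 0.07 0.038 0; -1 0.005 0.12 0.038 0; -1 0.005 0.14 0.038 0; -1 0.005 0.16 0.038 0; -1 0.005 0.175 0.038 0; -1 0.005 0.19 0.038 0; -1 0.005 0.19 0.038 0; -1 0.005 0.19 0.038 0")

```text
time: 6.05
position: [0.5933, -0.013, 0.0751]
tool_rot: [0.654, 0.756, -0.001, -0.002]
ft_force: [-4.0, -2.2, -1.6]
grip_width: 0.0599
grip_force: 49.9
```

```bash
python3 - <<'E'
from meas import *
o,r=pose(); where(o); print("F along",o["ft_force"][:2]@ux)
E
```

```text
t 6.05 tcp [ 0.5933 -0.013   0.0751] phi 8.31 F [-4.  -2.2 -1.6] w 0.0599 g 49.9 zdir [-0.004  0.    -1.   ]
stamp frame along/lat mm [-23.5  -0.7]
F along -4.301823091961702
```

Request:
move_arm(motion="-1 0 0.01 0 0; -1 0 0.02 0 0; -1 0 0.03 0 0; -1 0 0.03 0 0; -1 0 0.03 0 0")

```text
time: 6.47
position: [0.5974, -0.0121, 0.0747]
tool_rot: [0.654, 0.757, -0.003, -0.003]
ft_force: [-6.4, -1.5, -1.1]
grip_width: 0.0597
grip_force: 49.9
```

Request:
move_arm(motion="-1 0 0.005 0 0; -1 0 0.01 0 0; -1 0 0.01 0 0; -1 0 0.01 0 0; -1 0 0.01 0 0")

```text
time: 6.88
position: [0.5975, -0.0118, 0.0743]
tool_rot: [0.654, 0.757, -0.004, -0.005]
ft_force: [-9.9, -2.9, -0.8]
grip_width: 0.0597
grip_force: 49.9
```

```bash
python3 - <<'E'
from meas import *
o,r=pose(); where(o); print("F along",o["ft_force"][:2]@ux)
E
```

```text
t 6.88 tcp [ 0.5975 -0.0118  0.0743] phi 8.35 F [-9.9 -2.9 -0.8] w 0.0597 g 49.9 zdir [-0.012  0.    -1.   ]
stamp frame along/lat mm [-19.2  -0.1]
F along -10.181058560486651
```

The force rises without further travel, so the pad is at its stop. I add a little and hold.

Request:
move_arm(motion="-1 0 0.008 0 0; -1 0 0.008 0 0; -1 0 0.008 0 0; -1 0 0.008 0 0; -1 0 0.008 0 0; -1 0 0.008 0 0; -1 0 0.008 0 0; -1 0 0.008 0 0; -1 0 0.008 0 0; -1 0 0.008 0 0")

```text
time: 7.72
position: [0.5976, -0.0115, 0.074]
tool_rot: [0.654, 0.757, -0.005, -0.006]
ft_force: [-10.8, -1.9, -0.3]
grip_width: 0.0594
grip_force: 49.9
```

```bash
python3 - <<'E'
from meas import *
o,r=carton("gp"); print("F along",o["ft_force"][:2]@ux)
a=cv2.imread("pics/gp_scene.png")[150:280,210:380]; b=cv2.imread("pics/gp_side.png")[120:270,270:440]
cv2.imwrite("pics/gp.png",cv2.hconcat([cv2.resize(x,(400,330)) for x in(a,b)]))
E
```

```text
t 7.72 tcp [ 0.5976 -0.0115  0.074 ] phi 8.36 F [-10.8  -1.9  -0.3] w 0.0594 g 49.9 zdir [-0.015  0.    -1.   ]
stamp frame along/lat mm [-19.    0.2]
scene white 285 tool-frame pct2/50/98 [[-44.1, -24.2, -54.4], [26.5, 29.5, 5.5], [52.7, 32.7, 67.6]]
scene green 27 tool-frame pct2/50/98 [[-6.1, 27.2, -39.9], [8.1, 29.6, -4.8], [14.5, 32.6, 8.7]]
scene blue 6 tool-frame pct2/50/98 [[-46.0, -16.2, -54.4], [-37.9, -12.4, -51.9], [-31.7, -8.8, -46.0]]
side white 147 tool-frame pct2/50/98 [[-59.1, -32.4, -54.0], [-47.1, 4.9, 71.4], [-23.5, 35.6, 74.8]]
side green 42 tool-frame pct2/50/98 [[-8.2, 14.0, -55.0], [1.7, 21.3, -52.9], [12.6, 28.7, -50.6]]
side blue 179 tool-frame pct2/50/98 [[-51.6, -14.3, -54.3], [-48.7, -1.5, -32.5], [-33.5, 11.2, 7.9]]
F along -10.958867843678181
```

View pics/gp.png

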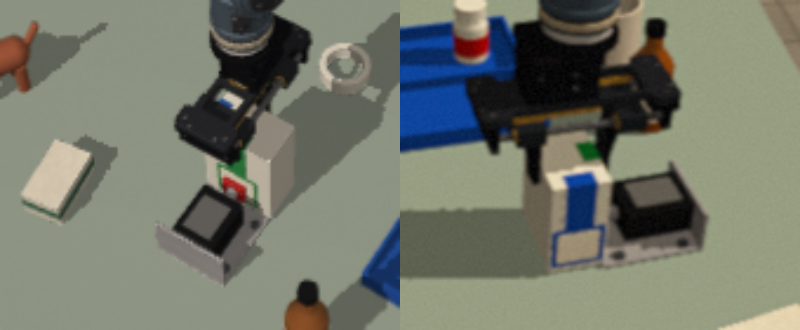

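The picture shows the pad pressed inside the green frame at (235,187) and the carton clear of the housing. To be sure it is the pad's stop rather than the foot that bears, I compare the pad's position before and after, and the line of action of the force.

```bash
python3 - <<'E'
from meas import *
o=robot.get_obs(); F=np.array(o["ft_force"]);Mo=np.array(o["moment"]); print("F",F.round(1),"M",Mo.round(3),"tcp z",o["position"][2])
for t in("g","gp"):
    f=np.load(f"{t}_scene.npz"); w=f["w"]; M=masks(f["p"]); e=w[...,:2]-O; a=e@ux; l=e@uy
    k=M["red"]&(np.abs(a)<.03)&(np.abs(l)<.03)
    print(t,"red",k.sum(),"along",np.round(np.nanpercentile(a[k],[5,25,50,75,95])*1000,1),"lat",np.round(np.nanmedian(l[k])*1000,1),"z",np.round(np.nanmedian(w[k][:,2])*1000,1))
    vu=np.argwhere(k); print(vu.mean(0).round(2))
    k=(np.abs(l)<.06)&(a>-.005)&(a<.03)&(w[...,2]<.13)&(w[...,2]>.008)&~M["red"]&M["white"]
    if k.any(): 
        for z0 in(.015,.035,.055,.08,.1): 
            kk=k&(np.abs(w[...,2]-z0)<.012); print(z0,kk.sum(),np.round(np.median(a[kk])*1000,1) if kk.any() else "")
E
```

```text
F [-10.1  -2.7  -0.2] M [-0.753  2.426  0.078] tcp z 0.07397340645219275
g red 31 along [0.8 4.  5.3 6.6 8.6] lat 5.1 z 45.0
[220.58 311.42]
gp red 26 along [14.3 15.6 16.5 17.8 19.4] lat 5.7 z 44.8
[222.85 309.12]
0.015 27 9.6
0.035 49 10.1
0.055 72 11.0
0.08 49 11.3
0.1 49 11.0
```

Ambiguous: 10–11 mm of travel, where the stop would be at 12 and the foot at 10. I ease back to a partial press to get the force's lever for the pad alone, then raise 2 mm and press again.

Request:
move_arm(motion="-1 0 -0.02 0 0; -1 0 -0.04 0 0; -1 0 -0.045 0 0; -1 0 -0.045 0 0; -1 0 -0.045 0 0")

```text
time: 8.23
position: [0.5937, -0.0123, 0.0746]
tool_rot: [0.654, 0.756, -0.001, -0.002]
ft_force: [-5.5, 0.5, -4.9]
grip_width: 0.0598
grip_force: 49.9
```

```bash
cat >> meas.py <<'E'
def lever():
    o,r=pose(); where(o); F=np.array(o["ft_force"]);Mo=np.array(o["moment"]); print("F along",round(F[:2]@ux,2),"M about uy",round(Mo[:2]@uy,3))
E
python3 -c "
from meas import *
lever()"
```

```text
t 8.23 tcp [ 0.5937 -0.0123  0.0746] phi 8.28 F [-5.5  0.5 -4.9] w 0.0598 g 49.9 zdir [-0.005  0.001 -1.   ]
stamp frame along/lat mm [-23.1  -0.1]
F along -5.35 M about uy 1.322
```

Request:
move_arm(motion="-1 0 0 -0.01 0; -1 0 0.015 -0.01 0; -1 0 0.03 -0.01 0; -1 0 0.045 -0.01 0; -1 0 0.045 -0.01 0; -1 0 0.045 -0.01 0; -1 0 0.045 -0.01 0; -1 0 0.045 -0.01 0; -1 0 0.045 -0.01 0; -1 0 0.045 -0.01 0; -1 0 0.045 -0.01 0")

```text
time: 9.15
position: [0.5978, -0.0115, 0.0764]
tool_rot: [0.654, 0.757, -0.005, -0.006]
ft_force: [-13.1, -3.6, 0.6]
grip_width: 0.0595
grip_force: 49.9
```

```bash
python3 -c "
from meas import *
lever()"
```

```text
t 9.15 tcp [ 0.5978 -0.0115  0.0764] phi 8.38 F [-13.1  -3.6   0.6] w 0.0595 g 49.9 zdir [-0.016  0.    -1.   ]
stamp frame along/lat mm [-18.9   0.1]
F along -13.5 M about uy 3.053
```

The stop is at the same place 2 mm higher, well clear of the foot, so it is the pad's own stop, and it has been held there. Now back off, lift and turn 90° for the blue end.

Request:
move_arm(motion="-1 0 -0.05 0 0; -1 0 -0.12 0 0; -1 0 -0.22 0 0; -1 0 -0.32 -0.05 0; -1 0 -0.42 -0.1 0; -1 0 -0.42 -0.15 -0.1; -1 0 -0.42 -0.15 -0.2; -1 0 -0.42 -0.15 -0.2; -1 0 -0.42 -0.15 -0.2; -1 0 -0.42 -0.15 -0.2; -1 0 -0.42 -0.15 -0.2; -1 0 -0.42 -0.15 -0.2")

```text
time: 10.15
position: [0.5248, -0.0241, 0.1086]
tool_rot: [0.39, 0.921, 0.001, 0.003]
ft_force: [0.1, -0.4, -2.9]
grip_width: 0.0597
grip_force: 50.0
```

Request:
move_arm(motion="-1 0 0 0 -0.3; -1 0 0 0 -0.3; -1 0 0 0 -0.3; -1 0 0 0 -0.3; -1 0 0 0 -0.3; -1 0 0 0 -0.3; -1 0 0 0 -0.3; -1 0 0 0 -0.3; -1 0 0 0 -0.3; -1 0 0 0 -0.3; -1 0 0 0 -0.3")

```text
time: 11.07
position: [0.5226, -0.0238, 0.1078]
tool_rot: [-0.071, 0.997, -0.0, 0.001]
ft_force: [1.1, 0.6, -2.9]
grip_width: 0.0595
grip_force: 50.0
```

```bash
python3 - <<'E'
from meas import *
o,r=carton("b"); print("pre",to(o,r,-.060,0,.0745),"part",to(o,r,-.042,0,.0745),"stop",to(o,r,-.0375,0,.0745))
E
```

```text
t 11.07 tcp [ 0.5226 -0.0238  0.1078] phi 98.11 F [ 1.1  0.6 -2.9] w 0.0595 g 50.0 zdir [ 0.002 -0.    -1.   ]
stamp frame along/lat mm [-95.1  -1.2]
scene white 440 tool-frame pct2/50/98 [[-49.9, -26.8, -55.9], [-42.8, 0.3, -47.9], [27.3, 30.9, 54.6]]
scene green 25 tool-frame pct2/50/98 [[-9.8, 16.1, -54.5], [-5.6, 31.0, -10.5], [12.2, 33.2, 4.3]]
scene blue 133 tool-frame pct2/50/98 [[-50.4, -12.5, -56.8], [-46.3, -0.1, -34.7], [-32.2, 12.2, 12.3]]
side white 40 tool-frame pct2/50/98 [[-46.4, -32.9, -54.0], [-2.4, -28.7, -34.8], [36.9, 28.4, 65.3]]
pre [-0.175  0.006  0.167] part [-0.265  0.007  0.167] stop [-0.287  0.007  0.167]
```

Request:
move_arm(motion="-1 -0.05 0.006 0.05 0; -1 -0.12 0.006 0.12 0; -1 -0.175 0.006 0.167 0; -1 -0.2 0.006 0.167 0; -1 -0.22 0.006 0.167 0; -1 -0.235 0.006 0.167 0; -1 -0.25 0.006 0.167 0; -1 -0.265 0.006 0.167 0; -1 -0.28 0.006 0.167 0; -1 -0.28 0.006 0.167 0; -1 -0.28 0.006 0.167 0")

```text
time: 12.08
position: [0.5754, -0.0143, 0.074]
tool_rot: [-0.072, 0.997, 0.0, -0.002]
ft_force: [-4.4, -0.9, -1.9]
grip_width: 0.0601
grip_force: 50.0
```

```bash
python3 -c "
from meas import *
lever()"
```

```text
t 12.08 tcp [ 0.5754 -0.0143  0.074 ] phi 98.3 F [-4.4 -0.9 -1.9] w 0.0601 g 50.0 zdir [-0.003  0.    -1.   ]
stamp frame along/lat mm [-41.5   0.6]
F along -4.53 M about uy 0.946
```

Request:
move_arm(motion="-1 -0.01 0 0 0; -1 -0.02 0 0 0; -1 -0.025 0 0 0; -1 -0.025 0 0 0; -1 -0.025 0 0 0")

```text
time: 12.5
position: [0.5792, -0.0135, 0.0737]
tool_rot: [-0.072, 0.997, 0.0, -0.003]
ft_force: [-5.9, -0.9, -1.0]
grip_width: 0.0598
grip_force: 50.0
```

```bash
python3 -c "
from meas import *
lever()"
```

```text
t 12.5 tcp [ 0.5792 -0.0135  0.0737] phi 98.31 F [-5.9 -0.9 -1. ] w 0.0598 g 50.0 zdir [-0.006  0.    -1.   ]
stamp frame along/lat mm [-37.6   0.8]
F along -5.98 M about uy 1.352
```

Request:
move_arm(motion="-1 -0.01 0 0 0; -1 -0.015 0 0 0; -1 -0.015 0 0 0; -1 -0.015 0 0 0; -1 -0.015 0 0 0")

```text
time: 12.92
position: [0.581, -0.0132, 0.0736]
tool_rot: [-0.073, 0.997, 0.0, -0.004]
ft_force: [-7.4, -1.9, -0.2]
grip_width: 0.0596
grip_force: 50.0
```

```bash
python3 -c "
from meas import *
lever()"
```

```text
t 12.92 tcp [ 0.581  -0.0132  0.0736] phi 98.33 F [-7.4 -1.9 -0.2] w 0.0596 g 50.0 zdir [-0.008  0.    -1.   ]
stamp frame along/lat mm [-35.8   0.9]
F along -7.6 M about uy 1.638
```

Request:
move_arm(motion="-1 -0.01 0 0 0; -1 -0.01 0 0 0; -1 -0.01 0 0 0; -1 -0.01 0 0 0; -1 -0.01 0 0 0; -1 -0.01 0 0 0; -1 -0.01 0 0 0; -1 -0.01 0 0 0; -1 -0.01 0 0 0; -1 -0.01 0 0 0")

```text
time: 13.75
position: [0.5812, -0.0131, 0.0737]
tool_rot: [-0.073, 0.997, 0.0, -0.006]
ft_force: [-10.6, -2.8, 3.5]
grip_width: 0.0597
grip_force: 50.0
```

```bash
python3 - <<'E'
from meas import *
lever(); o,r=carton("bp")
f=np.load("bp_scene.npz"); w=f["w"]; M=masks(f["p"]); e=w[...,:2]-O; a=e@ux; l=e@uy
k=M["red"]&(np.abs(a)<.03)&(np.abs(l)<.03); print("red along",np.round(np.nanpercentile(a[k],[5,50,95])*1000,1))
a=cv2.imread("pics/bp_scene.png")[150:280,210:380]; b=cv2.imread("pics/bp_side.png")[120:270,270:440]
cv2.imwrite("pics/bp.png",cv2.hconcat([cv2.resize(x,(400,330)) for x in(a,b)]))
E
```

```text
t 13.75 tcp [ 0.5812 -0.0131  0.0737] phi 98.36 F [-10.6  -2.8   3.5] w 0.0597 g 50.0 zdir [-0.012 -0.    -1.   ]
stamp frame along/lat mm [-35.5   0.9]
F along -10.89 M about uy 2.227
t 13.75 tcp [ 0.5812 -0.0131  0.0737] phi 98.36 F [-10.6  -2.8   3.5] w 0.0597 g 50.0 zdir [-0.012 -0.    -1.   ]
stamp frame along/lat mm [-35.5   0.9]
scene white 346 tool-frame pct2/50/98 [[-48.7, -26.8, -56.9], [-26.6, -1.5, -49.9], [26.0, 30.0, 23.9]]
scene green 20 tool-frame pct2/50/98 [[-10.5, 19.1, -56.8], [-6.6, 31.4, -8.9], [11.5, 33.5, 5.3]]
scene blue 127 tool-frame pct2/50/98 [[-49.8, -13.4, -56.6], [-46.0, 0.1, -36.8], [-29.5, 12.1, 7.9]]
side white 143 tool-frame pct2/50/98 [[-55.7, -36.6, -54.5], [14.1, -31.0, 72.4], [57.4, 22.5, 74.9]]
red along [12.6 17.7 19.8]
```

View pics/bp.png

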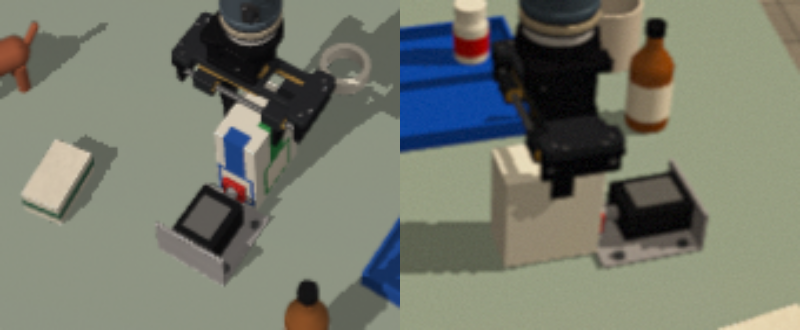

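The blue panel is on the pad, visible at (235,187). I check whether the carton tilted in the grip, using the slope of its top face, and how much travel the pad made.

```bash
cat > tilt.py <<'E'
from meas import *
def tilt(t,P,ph):
    for n in("scene","side"):
        f=np.load(f"{t}_{n}.npz"); w=f["w"]; h=np.radians(ph-90); cx=np.array([np.cos(h),np.sin(h)]); cy=np.array([-cx[1],cx[0]])
        e=w[...,:2]-P[:2]; a=e@cx; l=e@cy; z=w[...,2]-P[2]; M=masks(f["p"]); ok=M["white"]|M["blue"]|M["green"]
        k=ok&(np.abs(l)<.035)&(np.abs(a)<.06)&(z>.047)&(z<.062)
        q=np.c_[a[k],l[k],np.ones(k.sum())]; zz=z[k]
        for _ in range(4):
            c=np.linalg.lstsq(q,zz,rcond=None)[0]; g=np.abs(zz-q@c)<.003; q,zz=q[g],zz[g]
        if len(zz)>30: print(t,n,"top n",len(zz),"slope deg along/lat",np.round(np.degrees(c[:2]),2),"z0 mm",round(c[2]*1000,1),"a range",np.round(np.percentile(q[:,0],[2,98])*1000))
        k=ok&(np.abs(l)<.028)&(np.abs(a-.05)<.012)&(z<.045)&(z>-.065)
        if k.sum()>20:
            c=np.polyfit(z[k],a[k],1); print(t,n,"front face n",k.sum(),"lean deg",np.round(np.degrees(c[0]),2),"a at pad height mm",round(np.polyval(c,.034-P[2])*1000,1))
E
python3 - <<'E'
from tilt import *
tilt("b",[.5226,-.0238,.1078],98.1); tilt("bp",[.5812,-.0131,.0737],98.36)
f=np.load("bp_side.npz"); g=np.load("g_side.npz")
for n,f in(("g",g),("bp",f)):
    w=f["w"]; M=masks(f["p"]); e=w[...,:2]-O; a=e@ux; l=e@uy; k=M["red"]&(np.abs(a)<.04)&(np.abs(l)<.03); print(n,k.sum(),np.round(np.nanpercentile(a[k],[5,50,95])*1000,1) if k.any() else "")
E
```

```text
b scene top n 223 slope deg along/lat [0.63 0.41] z0 mm 51.8 a range [-29.  49.]
b scene front face n 251 lean deg -0.27 a at pad height mm 47.4
bp scene top n 204 slope deg along/lat [-1.41  1.61] z0 mm 51.7 a range [-25.  48.]
bp scene front face n 165 lean deg 0.52 a at pad height mm 46.4
g 44 [-1.6  0.5  3.7]
bp 0
```

The top slope changed by about 2° and Fz turned upward. The front bottom edge may be touching the 5 mm foot, so this press isn't certain. I back off, raise 3 mm, grip harder and check for residual tilt.

Request:
move_arm(motion="-1 0.03 0 0 0; -1 0.06 0 0 0; -1 0.1 0 -0.015 0; -1 0.16 0 -0.015 0; -1 0.18 0 -0.015 0; -1 0.18 0 -0.015 0; -1 0.18 0 -0.015 0", newtons=60)

```text
time: 14.43
position: [0.5531, -0.0185, 0.0778]
tool_rot: [-0.072, 0.997, -0.0, 0.002]
ft_force: [-0.5, -0.5, -2.7]
grip_width: 0.0593
grip_force: 60.0
```

```bash
python3 - <<'E'
from tilt import *
o,r=carton("b2"); tilt("b2",o["position"],98.36); print("stop",to(o,r,-.0375,0,.0765))
E
```

```text
t 14.43 tcp [ 0.5531 -0.0185  0.0778] phi 98.24 F [-0.5 -0.5 -2.7] w 0.0593 g 60.0 zdir [ 0.004 -0.    -1.   ]
stamp frame along/lat mm [-64.1  -0.3]
scene white 391 tool-frame pct2/50/98 [[-50.4, -27.7, -56.1], [-35.1, -1.6, -49.1], [24.1, 29.6, 44.8]]
scene green 22 tool-frame pct2/50/98 [[-10.2, 14.0, -53.6], [-3.9, 30.6, -8.4], [7.9, 33.5, 2.5]]
scene blue 126 tool-frame pct2/50/98 [[-51.1, -11.4, -57.0], [-46.1, 0.4, -35.8], [-30.7, 12.8, 8.5]]
side white 53 tool-frame pct2/50/98 [[-46.1, -33.4, -54.7], [30.4, -0.7, -51.3], [37.7, 27.6, 74.8]]
b2 scene top n 221 slope deg along/lat [-0.32  0.92] z0 mm 52.0 a range [-26.  49.]
b2 scene front face n 213 lean deg -0.53 a at pad height mm 47.6
b2 side top n 36 slope deg along/lat [-1.39 -1.17] z0 mm 51.6 a range [-38. -27.]
stop [-0.133  0.002  0.007]
```

Request:
move_arm(motion="-1 -0.03 0.002 0.004 0; -1 -0.06 0.002 0.004 0; -1 -0.08 0.002 0.004 0; -1 -0.1 0.002 0.004 0; -1 -0.12 0.002 0.004 0; -1 -0.14 0.002 0.004 0; -1 -0.15 0.002 0.004 0; -1 -0.15 0.002 0.004 0; -1 -0.15 0.002 0.004 0")

```text
time: 15.28
position: [0.5783, -0.0133, 0.0756]
tool_rot: [-0.073, 0.997, 0.0, -0.003]
ft_force: [-5.6, -1.7, -1.9]
grip_width: 0.0597
grip_force: 60.0
```

```bash
python3 -c "
from meas import *
lever()"
```

```text
t 15.28 tcp [ 0.5783 -0.0133  0.0756] phi 98.32 F [-5.6 -1.7 -1.9] w 0.0597 g 60.0 zdir [-0.006  0.    -1.   ]
stamp frame along/lat mm [-38.5   1.1]
F along -5.83 M about uy 1.312
```

Request:
move_arm(motion="-1 -0.01 0 0 0; -1 -0.02 0 0 0; -1 -0.02 0 0 0; -1 -0.02 0 0 0; -1 -0.02 0 0 0; -1 -0.02 0 0 0")

```text
time: 15.78
position: [0.581, -0.0127, 0.0754]
tool_rot: [-0.073, 0.997, 0.001, -0.004]
ft_force: [-6.8, -2.3, -1.4]
grip_width: 0.0595
grip_force: 60.0
```

```bash
python3 -c "
from meas import *
lever()"
```

```text
t 15.78 tcp [ 0.581  -0.0127  0.0754] phi 98.33 F [-6.8 -2.3 -1.4] w 0.0595 g 60.0 zdir [-0.009  0.    -1.   ]
stamp frame along/lat mm [-35.7   1.4]
F along -7.1 M about uy 1.564
```

Request:
move_arm(motion="-1 -0.01 0 0 0; -1 -0.012 0 0 0; -1 -0.012 0 0 0; -1 -0.012 0 0 0; -1 -0.012 0 0 0; -1 -0.012 0 0 0; -1 -0.012 0 0 0; -1 -0.012 0 0 0; -1 -0.012 0 0 0; -1 -0.012 0 0 0; -1 -0.012 0 0 0")

```text
time: 16.7
position: [0.5813, -0.0123, 0.075]
tool_rot: [-0.073, 0.997, 0.001, -0.006]
ft_force: [-8.5, -2.2, 0.2]
grip_width: 0.0593
grip_force: 60.0
```

```bash
python3 - <<'E'
from tilt import *
lever(); o,r=carton("b3"); tilt("b3",o["position"],98.36)
f=np.load("b3_scene.npz"); w=f["w"]; M=masks(f["p"]); e=w[...,:2]-O; a=e@ux; l=e@uy
k=M["red"]&(np.abs(a)<.03)&(np.abs(l)<.03); print("red along",np.round(np.nanpercentile(a[k],[5,50,95])*1000,1))
E
```

```text
t 16.7 tcp [ 0.5813 -0.0123  0.075 ] phi 98.35 F [-8.5 -2.2  0.2] w 0.0593 g 60.0 zdir [-0.013  0.001 -1.   ]
stamp frame along/lat mm [-35.3   1.7]
F along -8.77 M about uy 2.081
t 16.7 tcp [ 0.5813 -0.0123  0.075 ] phi 98.35 F [-8.5 -2.2  0.2] w 0.0593 g 60.0 zdir [-0.013  0.001 -1.   ]
stamp frame along/lat mm [-35.3   1.7]
scene white 339 tool-frame pct2/50/98 [[-48.8, -27.2, -56.2], [-27.5, -1.6, -50.4], [22.4, 30.1, 25.9]]
scene green 18 tool-frame pct2/50/98 [[-11.7, 15.5, -57.6], [-4.7, 31.2, -8.6], [7.7, 33.9, 2.9]]
scene blue 123 tool-frame pct2/50/98 [[-49.6, -12.0, -56.0], [-46.1, 0.1, -35.2], [-31.3, 12.0, 9.9]]
side white 97 tool-frame pct2/50/98 [[-55.5, -36.8, -54.5], [12.9, -31.5, 71.6], [51.4, 25.9, 74.9]]
b3 scene top n 208 slope deg along/lat [-1.25  0.49] z0 mm 52.1 a range [-26.  49.]
b3 scene front face n 162 lean deg 0.98 a at pad height mm 45.8
red along [12.1 16.6 20.4]
```

The stop is again hard and at the same place. For certainty I repeat it 2.5 mm higher, as with green, and trim the 1.7 mm lateral drift.

Request:
move_arm(motion="-1 0.03 0 0 0; -1 0.07 0 0 0; -1 0.1 -0.007 -0.013 0; -1 0.1 -0.007 -0.013 0; -1 0.07 -0.007 -0.013 0; -1 0.05 -0.007 -0.013 0; -1 0.03 -0.007 -0.013 0; -1 0.015 -0.007 -0.013 0; -1 0 -0.007 -0.013 0; -1 -0.003 -0.007 -0.013 0; -1 -0.003 -0.007 -0.013 0; -1 -0.003 -0.007 -0.013 0")

```text
time: 17.8
position: [0.5826, -0.0137, 0.0779]
tool_rot: [-0.073, 0.997, 0.001, -0.007]
ft_force: [-10.1, -1.9, 0.5]
grip_width: 0.0597
grip_force: 60.0
```

Request:
move_arm(motion="-1 0 0 0 0; -1 0 0 0 0; -1 0 0 0 0; -1 0 0 0 0; -1 0 0 0 0; -1 0 0 0 0; -1 0 0 0 0; -1 0 0 0 0")

```text
time: 18.47
position: [0.5825, -0.0137, 0.0779]
tool_rot: [-0.073, 0.997, 0.001, -0.007]
ft_force: [-11.2, -3.0, 1.3]
grip_width: 0.0596
grip_force: 60.0
```

```bash
python3 - <<'E'
from meas import *
lever()
E
```

```text
t 18.47 tcp [ 0.5825 -0.0137  0.0779] phi 98.37 F [-11.2  -3.    1.3] w 0.0596 g 60.0 zdir [-0.013  0.    -1.   ]
stamp frame along/lat mm [-34.3   0.2]
F along -11.54 M about uy 2.429
```

The carton is clear of the foot by several mm and at the pad's stop at 11.5 N, held for 0.7 s. Both panels are stamped. I back off, lift and refine the tray's pose from the stored clouds.

Request:
move_arm(motion="-1 0.05 0 0 0; -1 0.12 0 0 0; -1 0.22 0 -0.05 0; -1 0.32 0 -0.15 0; -1 0.4 0 -0.3 0; -1 0.4 0 -0.42 0; -1 0.4 0 -0.42 0; -1 0.4 0 -0.42 0")

```text
time: 19.13
position: [0.5129, -0.0261, 0.1649]
tool_rot: [-0.072, 0.997, -0.001, 0.004]
ft_force: [0.8, 0.4, -3.8]
grip_width: 0.0598
grip_force: 60.0
```

```bash
python3 - <<'E'
from meas import *
B=np.radians(6.4); tx=np.array([np.cos(B),np.sin(B)]); ty=np.array([-tx[1],tx[0]]); C=np.array([.510,.295])
for n in("scene","side"):
    f=np.load(n+"0.npz"); w=f["w"]; M=masks(f["p"]); e=w[...,:2]-C; a=e@tx*1000; l=e@ty*1000
    b=M["blue"]&(np.abs(a)<115)&(np.abs(l)<150)
    k=b&(w[...,2]>.0225)&(w[...,2]<.03); print(n,"rim a",np.percentile(a[k],[1,99]).round(1),"l",np.percentile(l[k],[1,99]).round(1))
    k=b&(w[...,2]>.014)&(w[...,2]<.0225)&(np.abs(l)<40)&(np.abs(a)<70); print("divider l",np.percentile(l[k],[5,50,95]).round(1),k.sum())
o,r=pose(); T=C-.058*ty; print("target",T.round(4)); d=np.r_[T,o["position"][2]]-o["position"]; print("shift",np.round(r.T@d/.2,3),"turn world deg to 96.4")
E
```

```text
scene rim a [-90.4  91.8] l [-116.6  120.8]
divider l [-0.2  1.8  4.2] 64
side rim a [-91.2  87.7] l [-124.5  119.2]
divider l [-6.8 -1.9  2.7] 65
t 19.13 tcp [ 0.5129 -0.0261  0.1649] phi 98.27 F [ 0.8  0.4 -3.8] w 0.0598 g 60.0 zdir [ 0.009 -0.002 -1.   ]
target [0.5165 0.2374]
shift [-0.207  1.301 -0.002] turn world deg to 96.4
```

Request:
move_arm(motion="-1 -0.04 0.15 0 0.01; -1 -0.08 0.35 0 0.01; -1 -0.12 0.55 0 0.01; -1 -0.14 0.75 0 0.01; -1 -0.16 0.95 0 0.01; -1 -0.16 1 0 0.01; -1 -0.16 1 0 0.01; -1 -0.16 1 0 0.01")

```text
time: 19.8
position: [0.5118, 0.1778, 0.1615]
tool_rot: [-0.058, 0.998, -0.0, -0.001]
ft_force: [-0.4, 0.1, -3.5]
grip_width: 0.0596
grip_force: 60.0
```

Request:
move_arm(motion="-1 -0.03 0.15 0 0; -1 -0.04 0.3 0 0; -1 -0.04 0.3 0 0; -1 -0.04 0.3 0.1 0; -1 -0.04 0.3 0.2 0; -1 -0.04 0.3 0.3 0; -1 -0.04 0.3 0.38 0; -1 -0.04 0.3 0.38 0; -1 -0.04 0.3 0.38 0")

```text
time: 20.55
position: [0.5128, 0.236, 0.0858]
tool_rot: [-0.056, 0.998, -0.0, -0.001]
ft_force: [0.3, -0.6, -3.0]
grip_width: 0.0592
grip_force: 60.0
```

```bash
python3 - <<'E'
from tilt import *
o,r=carton("t"); tilt("t",o["position"],96.4); print("shift",np.round(r.T@(np.array([.5165,.2374,.073])-o["position"])/.2,3))
a=cv2.imread("pics/t_scene.png")[180:310,320:490]; b=cv2.imread("pics/t_side.png")[60:210,200:370]
cv2.imwrite("pics/t.png",cv2.hconcat([cv2.resize(x,(400,330)) for x in(a,b)]))
E
```

```text
t 20.55 tcp [0.5128 0.236  0.0858] phi 96.38 F [ 0.3 -0.6 -3. ] w 0.0592 g 60.0 zdir [-0.003 -0.001 -1.   ]
stamp frame along/lat mm [-67.3 257.3]
scene white 463 tool-frame pct2/50/98 [[-50.0, -26.6, -55.6], [-31.2, -0.1, -49.6], [24.7, 29.4, 49.6]]
scene green 15 tool-frame pct2/50/98 [[-8.0, 16.5, -55.3], [-4.4, 20.3, -51.6], [4.3, 31.2, -0.8]]
scene blue 159 tool-frame pct2/50/98 [[-49.8, -12.5, -55.8], [-46.4, 0.7, -34.8], [-30.5, 24.9, 39.0]]
side white 9 tool-frame pct2/50/98 [[-45.6, -30.0, -54.8], [-40.5, -18.6, -53.3], [45.5, 20.6, -51.5]]
t scene top n 292 slope deg along/lat [-0.75  0.71] z0 mm 52.0 a range [-25.  49.]
t scene front face n 255 lean deg 0.41 a at pad height mm 46.5
shift [-0.019  0.005  0.064]
```

View pics/t.png

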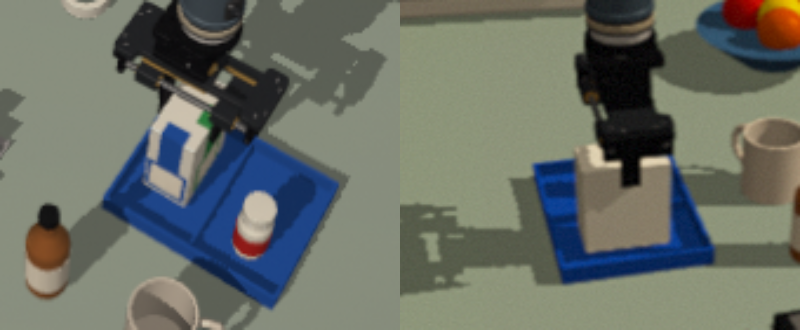

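The carton hangs over the empty half, at (180,150) left and (625,195) right, clear of walls, divider and jar. I lower it gently until contact.

Request:
move_arm(motion="-1 -0.019 0.005 0.02 0; -1 -0.019 0.005 0.04 0; -1 -0.019 0.005 0.05 0; -1 -0.019 0.005 0.055 0; -1 -0.019 0.005 0.06 0; -1 -0.019 0.005 0.06 0; -1 -0.019 0.005 0.06 0")

```text
time: 21.23
position: [0.5166, 0.2392, 0.075]
tool_rot: [-0.057, 0.998, -0.0, 0.0]
ft_force: [-0.6, 0.7, -3.0]
grip_width: 0.0595
grip_force: 60.0
```

Request:
move_arm(motion="-1 0 0 0.004 0; -1 0 0 0.008 0; -1 0 0 0.008 0; -1 0 0 0.008 0")

```text
time: 21.57
position: [0.5167, 0.2391, 0.0734]
tool_rot: [-0.057, 0.998, 0.0, 0.0]
ft_force: [-0.5, -0.5, -3.4]
grip_width: 0.0598
grip_force: 60.0
```

Request:
move_arm(motion="-1 0 0 0.003 0; -1 0 0 0.006 0; -1 0 0 0.006 0; -1 0 0 0.006 0")

```text
time: 21.9
position: [0.5165, 0.2391, 0.0731]
tool_rot: [-0.057, 0.998, -0.0, 0.0]
ft_force: [-3.0, -1.3, 6.1]
grip_width: 0.0596
grip_force: 60.0
```

Request:
move_arm(motion="-1 0 0 0.003 0; -1 0 0 0.005 0; -1 0 0 0.005 0; -1 0 0 0.005 0")

```text
time: 22.23
position: [0.5165, 0.2391, 0.0731]
tool_rot: [-0.057, 0.998, -0.0, 0.0]
ft_force: [-4.3, -0.7, 11.2]
grip_width: 0.0595
grip_force: 60.0
```

It is down on the floor. I ease the push and open gently, then rise straight up.

Request:
move_arm(motion="-1 0 0 -0.006 0; -1 0 0 -0.006 0; -1 0 0 -0.006 0; -0.2 0 0 -0.006 0; 0.4 0 0 -0.006 0; 0.6 0 0 -0.006 0; 0.9 0 0 -0.006 0; 0.9 0 0 -0.006 0; 0.9 0 0 -0.006 0; 0.9 0 0 -0.006 0; 0.9 0 0 -0.006 0; 0.9 0 0 -0.006 0", newtons=10)

```text
time: 23.23
position: [0.5167, 0.2391, 0.0723]
tool_rot: [-0.057, 0.998, -0.0, -0.0]
ft_force: [-0.3, -0.7, 0.5]
grip_width: 0.0822
grip_force: 0.0
```

```bash
python3 -c "
from meas import *
pose()"
```

```text
t 23.23 tcp [0.5167 0.2391 0.0723] phi 96.48 F [-0.3 -0.7  0.5] w 0.0822 g 0.0 zdir [-0. -0. -1.]
```

Request:
move_arm(motion="0.9 0 0 -0.05 0; 0.9 0 0 -0.15 0; 0.9 0 0 -0.3 0; 0.9 0 0 -0.5 0; 0.9 0 0 -0.7 0; 0.9 0 0 -0.85 0; 0.9 0 0 -0.85 0; 0.9 0 0 -0.85 0")

```text
time: 23.9
position: [0.518, 0.2395, 0.2455]
tool_rot: [-0.057, 0.998, 0.001, 0.003]
ft_force: [-0.4, 0.2, -0.6]
grip_width: 0.0826
grip_force: 0.0
```

```bash
python3 - <<'E'
from meas import *
pose()
for n in("scene","side"):
    p,d,m=grab(n); w=cloud(d,m); cv2.imwrite(f"pics/f_{n}.png",p[...,::-1])
    k=(np.hypot(w[...,0]-.5165,w[...,1]-.2374)<.075)&(w[...,2]>.119)&(w[...,2]<.131); q=w[k]; print(n,len(q),np.median(q[:,2]),rect(q))
a=cv2.imread("pics/f_scene.png")[100:340,160:480]; b=cv2.imread("pics/f_side.png")[100:400,200:520]
cv2.imwrite("pics/f.png",cv2.hconcat([cv2.resize(x,(400,330)) for x in(a,b)]))
E
```

```text
t 23.9 tcp [0.518  0.2395 0.2455] phi 96.49 F [-0.4  0.2 -0.6] w 0.0826 g 0.0 zdir [ 0.006  0.001 -1.   ]
scene 622 0.12460264926589903 (array([514.7, 241.1]), array([104.5,  59.4]), 6.51)
side 543 0.12547788059852782 (array([513.6, 238.6]), array([101.4,  69.1]), 4.81)
```

View pics/f.png

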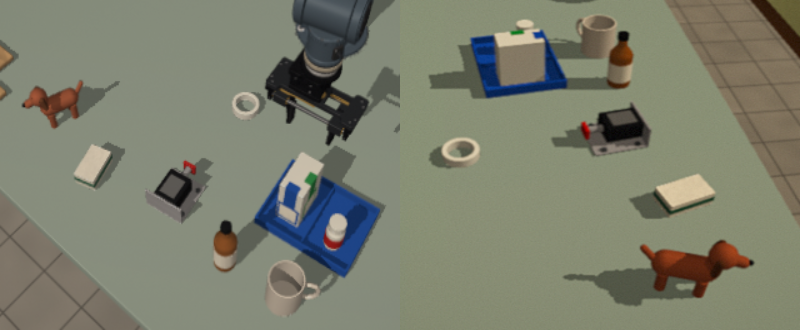

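The carton stands upright in the empty half, with its top at z 0.125 (5 + 120 mm) and its centre at (0.514, 0.240). The gripper is clear and everything else is in place. I hand in.

```bash
python3 -c "
from rig import robot
print(robot.hand_in())"
```

```text
the job is handed in; nothing more can be done
None
```

The carton was pressed on the stamp pad to its stop and held over half a second with the green panel, then the blue. It now stands upright in the empty half of the tray, and the job was handed in at about 24 s. Both presses sat roughly 8–10 mm low on the panel, because the carton had to clear the stamp's foot; I repeated each press higher to rule out the foot, and no verdict was shown.

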